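# Sanitise the pink bento cups and set the click timer

### The arm

A 6-joint arm with a two-finger parallel gripper is mounted at the origin on the work surface. World frame = base frame: x ahead of the robot, y to its left, z up, the work surface at z = 0. Lengths are in m, angles in rad, forces in N, time in s.
With the tool pointing down it reaches from about 0.4 to 0.925 m from the base axis. Payload 3.4 kg.
Tool frame: the origin (TCP) lies at the very end of the fingers, on their centre line; the grasp point (between the pads) lies 19 mm behind it (r.hold_point_z is the distance from the TCP to the grasp point, in m); z points along the fingers, y is the line along which they close (so a half turn about z gives the same grasp; the last joint's range is limited). The gripper opens to 85 mm and grips with 20 to 120 N. Pads are 22 mm wide; open, the fingers measure 114 mm over their backs; the gripper's body (76 mm by 85 mm) begins 54 mm behind the grasp point. The pads swing forward as they close: fully open they stand 13 mm farther back than shut.
Start: joints at [-1.284, 0.307, 1.506, -0, 1.328, -0.073], TCP at [0.202, -0.538, 0.231] pointing down, gripper open.
Joint ranges: [-3.12, 3.12], [-1.05, 2.28], [0.14, 2.33], [-1.42, 4.57], [0.1, 2.73], [-2.68, 2.68]. Speed limits (rad/s): [2.57, 2.57, 3.14, 3.14, 3.14, 3.14].

### API

Orientations are given as [roll, pitch, yaw] about the fixed x, y, z axes, in that order (R = Rz(yaw) Ry(pitch) Rx(roll)).
In Python, from plant import r gives the robot as it stands. The module is installed in compiled form; this text tells all that it offers.
- The arm moves only by the tool send_rows, never from a script. Its argument "rows" is a list of rows, each a list of 2 entries, a list of its own where there are three numbers: the shift along the tool's x, y, z scaled (see below), then the turn, a rotation vector about the tool's x, y, z scaled (see below). In form: [[[tx, ty, tz], [wx, wy, wz]], ...]. A call has 1 to 5 rows; each row shifts and turns the commanded pose from where the row before left it, along the tool's axes as they then stand; what a row does not reach is not made up. The controller multiplies each number of a shift by 150 mm and each number of a turn by 0.5 rad. A row lasts 1/12 s, in which the tool goes at most 41.7 mm and 7.16 degrees, less where a joint would pass 70% of its speed; a pose out of reach is approached as far as the arm can. A call with a number of a shift or a turn outside -1 to 1 is refused whole. A call with a gripper value outside its range is refused whole. "hand" is the opening, from -1 (shut) to 1 (fully open), set as the call begins (left out, the last holds). The fingers move at their own pace and stop on an object; "grip_force" is the grip in N (left out, the last holds). Time passes only in rows, so rows that do not move let the fingers close. It gives the time, the measured TCP pose, the force, the opening and the grip force at its end, in the units of the state.
- r.observe(): the state, without advancing time (a new reading comes with each control period).
- r.read_camera(name): name is "scene" or "top"; returns (picture, depth): 400x640x3 uint8, blue, green, red; 400x640 float32, m along the optical axis (not along the pixel's ray), 0 where there is no reading.
- r.camera_params(name): a dict with "fx", "fy", "cx", "cy" (pixels), "origin" and "orientation" of the camera in the world. Camera axes: x right, y up, looking along -z (the intrinsics and any distortion apply to the point x, -y, -z); pixel columns grow to the right and rows downward; lengths in m; the calibration is good to about 2 mm. A picture is of the moment at which its call begins. camera_params takes no time and is no camera call.
- r.finish_job(): hands the job in; it is judged then, once.
The state is a dict: "t": time; "q": joint angles; "joint_velocities": joint speeds; "tau": joint torques, N m; "position": TCP position; "tool_rot": TCP orientation; "force": force on the tool from outside, world axes, zero at the start; "wrist_torque": the same for the moment, N m; "grip_width": finger opening in m; "grasp_force": force on a finger pad.
Only numpy, scipy, OpenCV 4.12 (cv2) and the standard library are available. Lean on these libraries where they do the work, as an engineer would, in place of code of your own. Each camera call takes 0.05 s, during which the arm holds its last target. There are 200 camera calls.

### The job

Sanitise the pink cups: stand every one of them upright, side by side, on the tray floor of the UV sanitiser; then close the tray with the amber cover, its plain edge tucked in under the rear hood, sliding it until its hole drops over the locking pin and it lies flat and square. Then turn the timer knob clockwise from off by one click for each cup in the tray, and last press the green start button right down; leave the tin, the spice jar, the fork and the spoon alone.

Things in the scene. Friction and masses are not known exactly. Their poses are not given: they have to be found in the camera images.
- sanitiser: white bench-top UV sanitiser, fixed in a run, 330 x 250 mm, rim 75 mm high. Origin on the worktop under the centre of its tray; x points from the grey control deck (front) to the hood (rear), z up. Deck x -205..-115 mm, top at z 40: timer knob at (-162, -58), green start button at (-162, 62). The cover rests on the flat rim at z 75, at least 20 mm wide all round
- tray_floor (a point): centre of the open tray's inner floor, 25 mm above the worktop, axes as the sanitiser's. The tray is 170 mm (x) by 210 mm (y) inside, with upright walls 50 mm high above this floor
- pin (a point): steel locking pin on the front ledge, 90 mm ahead (-x) of the tray's centre, 10 mm thick, standing 7 mm up, tip chamfered; the point is on its axis at the foot, on the ledge (rim height); axes as the sanitiser's
- hood (a point): middle of the rear hood's front lower edge, 88 mm behind (+x) the tray's centre, 17 mm above the rim; axes as the sanitiser's. The hood's lip runs the full width, 10 mm thick; the slot under it is 17 mm high and 24 mm deep and takes the cover's rear edge
- cover: loose amber clear-plastic plate 200 (x) x 240 (y) x 5 mm, 0.36 kg, flat on the worktop at the left at first. Origin: centre of its underside; x points from the edge with the hole (front) to the plain rear edge. Closed, its axes lie as the sanitiser's, its centre 4 mm ahead (-x) of the tray's centre and its rear edge 8 mm in under the hood: it cannot be lowered straight into place
- cover_hole (a point): centre of the cover's 14 mm through hole, at the underside; 86 mm from the cover's centre towards its front edge (-x), ringed in dark steel
- cover_grip (a point): centre of the steel bar handle over the middle of the cover, 34 mm above its underside; the bar runs along the cover's y, 110 mm long, 14 mm wide and 14 mm high, on two posts 90 mm apart; axes as the cover's
- cup_a: pink hard silicone cup, open on top, 52 mm across the rim, 43 mm across the foot, 40 mm high, wall 3 mm, 35 g; origin at the centre of its foot, z up out of its mouth. Stands upright on the worktop at the right at the start. Three to five cups are there in a run; None if absent
- cup_b: pink hard silicone cup, open on top, 52 mm across the rim, 43 mm across the foot, 40 mm high, wall 3 mm, 35 g; origin at the centre of its foot, z up out of its mouth. Stands upright on the worktop at the right at the start. Three to five cups are there in a run; None if absent
- cup_c: pink hard silicone cup, open on top, 52 mm across the rim, 43 mm across the foot, 40 mm high, wall 3 mm, 35 g; origin at the centre of its foot, z up out of its mouth. Stands upright on the worktop at the right at the start. Three to five cups are there in a run; None if absent
- cup_d: pink hard silicone cup, open on top, 52 mm across the rim, 43 mm across the foot, 40 mm high, wall 3 mm, 35 g; origin at the centre of its foot, z up out of its mouth. Stands upright on the worktop at the right at the start. Three to five cups are there in a run; None if absent
- cup_e: pink hard silicone cup, open on top, 52 mm across the rim, 43 mm across the foot, 40 mm high, wall 3 mm, 35 g; origin at the centre of its foot, z up out of its mouth. Stands upright on the worktop at the right at the start. Three to five cups are there in a run; None if absent
- timer (a joint): angle of the black timer knob in rad: 0 = off (white mark pointing to the front, -x), grows clockwise seen from above, up to six clicks; a spring plunger gives one click every 30 degrees (0.524 rad), the knob rests only in a click, about 0.15 N m to leave one
- timer_grip (a point): on the timer knob's vertical axis, 76 mm above the worktop, at the height to grip: the knob's bar is 42 mm long, 14 mm wide, from 52 to 84 mm above the worktop; the point's x axis runs along the bar and turns with it (at off it is the sanitiser's x)
- start (a joint): travel of the green start button in m, 0 = up, 0.006 = right down; springs back, about 5 N
- start_top (a point): centre of the start button's top, 24 mm across, moves with it
- tin: oval aluminium bento tin with lid, 114 x 174 x 54 mm (long way across the bench), bystander; origin under its centre
- spice_jar: glass spice jar with a black grinder knob top, 50 mm across, 128 mm high, bystander; origin under its centre
- fork: yellow plastic fork, 140 mm long, bystander lying flat; origin near its middle on the underside
- spoon: yellow plastic spoon, 130 mm long, bystander lying flat; origin near its middle on the underside
Mind the look-alikes: they are no part of the job. What is shaped like the cup_d but turquoise or yellow is not meant.

How it is judged:
On the way, in this order (a step that is already met when the one before it is completed fails the run):
1. every cup stands upright on the tray floor (x of cup_a in the frame of tray_floor between -0.075 and 0.075 m and y of cup_a in the frame of tray_floor between -0.095 and 0.095 m and z of cup_a in the frame of tray_floor between -0.006 and 0.006 m and angle between each of cup_a, cup_b, cup_c, cup_d, cup_e's own z axis and vertical below 0.15 rad and linear speed of each of cup_a, cup_b, cup_c, cup_d, cup_e below 0.05 m/s and x of cup_b in the frame of tray_floor between -0.075 and 0.075 m and y of cup_b in the frame of tray_floor between -0.095 and 0.095 m and z of cup_b in the frame of tray_floor between -0.006 and 0.006 m and x of cup_c in the frame of tray_floor between -0.075 and 0.075 m and y of cup_c in the frame of tray_floor between -0.095 and 0.095 m and z of cup_c in the frame of tray_floor between -0.006 and 0.006 m and x of cup_d in the frame of tray_floor between -0.075 and 0.075 m and y of cup_d in the frame of tray_floor between -0.095 and 0.095 m and z of cup_d in the frame of tray_floor between -0.006 and 0.006 m and x of cup_e in the frame of tray_floor between -0.075 and 0.075 m and y of cup_e in the frame of tray_floor between -0.095 and 0.095 m and z of cup_e in the frame of tray_floor between -0.006 and 0.006 m), for 0.3 s.
2. the cover lies flat and square with its hole over the pin, cups inside (all of step 1 and horizontal distance between cover_hole and pin below 0.004 m and z of cover_hole in the frame of pin between -0.003 and 0.003 m and angle between cover's own z axis and vertical below 0.025 rad and angle between the x axis of cover and the x axis of pin, either way round below 0.07 rad and linear speed of cover below 0.02 m/s), for 0.3 s.
3. with the cover home, the timer rests in the click for the number of cups (horizontal distance between cover_hole and pin below 0.004 m and z of cover_hole in the frame of pin between -0.003 and 0.003 m and angle between cover's own z axis and vertical below 0.025 rad and angle between the x axis of cover and the x axis of pin, either way round below 0.07 rad and linear speed of cover below 0.02 m/s and value of joint timer between 1.4408 and 2.74799 rad and velocity of joint timer between -0.1 and 0.1 rad/s and ((not (height (world z) of cup_a above -9 m) and value of joint timer above -9 rad) or (not (height (world z) of cup_b above -9 m) and value of joint timer above -9 rad) or (not (height (world z) of cup_c above -9 m) and value of joint timer above -9 rad) or (not (height (world z) of cup_d above -9 m) and value of joint timer above -9 rad) or value of joint timer above 1.964 rad) and ((not (height (world z) of cup_a above -9 m) and value of joint timer above -9 rad) or (not (height (world z) of cup_b above -9 m) and value of joint timer above -9 rad) or (not (height (world z) of cup_c above -9 m) and value of joint timer above -9 rad) or (not (height (world z) of cup_e above -9 m) and value of joint timer above -9 rad) or value of joint timer above 1.964 rad) and ((not (height (world z) of cup_a above -9 m) and value of joint timer above -9 rad) or (not (height (world z) of cup_b above -9 m) and value of joint timer above -9 rad) or (not (height (world z) of cup_d above -9 m) and value of joint timer above -9 rad) or (not (height (world z) of cup_e above -9 m) and value of joint timer above -9 rad) or value of joint timer above 1.964 rad) and ((not (height (world z) of cup_a above -9 m) and value of joint timer above -9 rad) or (not (height (world z) of cup_c above -9 m) and value of joint timer above -9 rad) or (not (height (world z) of cup_d above -9 m) and value of joint timer above -9 rad) or (not (height (world z) of cup_e above -9 m) and value of joint timer above -9 rad) or value of joint timer above 1.964 rad) and ((not (height (world z) of cup_b above -9 m) and value of joint timer above -9 rad) or (not (height (world z) of cup_c above -9 m) and value of joint timer above -9 rad) or (not (height (world z) of cup_d above -9 m) and value of joint timer above -9 rad) or (not (height (world z) of cup_e above -9 m) and value of joint timer above -9 rad) or value of joint timer above 1.964 rad) and ((not (height (world z) of cup_a above -9 m) and value of joint timer above -9 rad) or (not (height (world z) of cup_b above -9 m) and value of joint timer above -9 rad) or (not (height (world z) of cup_c above -9 m) and value of joint timer above -9 rad) or (not (height (world z) of cup_d above -9 m) and value of joint timer above -9 rad) or (not (height (world z) of cup_e above -9 m) and value of joint timer above -9 rad) or value of joint timer above 2.488 rad) and (height (world z) of cup_a above -9 m or value of joint timer below 2.224 rad) and (height (world z) of cup_b above -9 m or value of joint timer below 2.224 rad) and (height (world z) of cup_c above -9 m or value of joint timer below 2.224 rad) and (height (world z) of cup_d above -9 m or value of joint timer below 2.224 rad) and (height (world z) of cup_e above -9 m or value of joint timer below 2.224 rad) and (height (world z) of any of cup_a, cup_b above -9 m or value of joint timer below 1.701 rad) and (height (world z) of any of cup_a, cup_c above -9 m or value of joint timer below 1.701 rad) and (height (world z) of any of cup_a, cup_d above -9 m or value of joint timer below 1.701 rad) and (height (world z) of any of cup_a, cup_e above -9 m or value of joint timer below 1.701 rad) and (height (world z) of any of cup_b, cup_c above -9 m or value of joint timer below 1.701 rad) and (height (world z) of any of cup_b, cup_d above -9 m or value of joint timer below 1.701 rad) and (height (world z) of any of cup_b, cup_e above -9 m or value of joint timer below 1.701 rad) and (height (world z) of any of cup_c, cup_d above -9 m or value of joint timer below 1.701 rad) and (height (world z) of any of cup_c, cup_e above -9 m or value of joint timer below 1.701 rad) and (height (world z) of any of cup_d, cup_e above -9 m or value of joint timer below 1.701 rad)), for 0.3 s.
4. the start button is pressed right down (all of step 3 and value of joint start above 0.0045 m), for 0.05 s.
At the end, for the whole second after the job is handed in: Every cup upright (0.15 rad) on the tray floor; cover at rest on the rim (3 mm, tilt 0.025 rad), hole over the pin (4 mm), square to the unit (0.07 rad); timer resting within 0.13 rad of the click that is the number of cups; start was pressed over 4.5 mm (all of step 1 and all of step 3); the robot touches nothing.
It fails at once if the bento tin is shifted more than 40 mm or tipped (distance of tin from where it was at the start of the episode above 0.04 m or angle between tin's own z axis and vertical above 0.5 rad).
It fails at once if the spice jar is shifted more than 40 mm or tipped (distance of spice_jar from where it was at the start of the episode above 0.04 m or angle between spice_jar's own z axis and vertical above 0.5 rad).
It fails at once if the fork is shifted more than 40 mm or tipped (distance of fork from where it was at the start of the episode above 0.04 m or angle between fork's own z axis and vertical above 0.5 rad).
It fails at once if the spoon is shifted more than 40 mm or tipped (distance of spoon from where it was at the start of the episode above 0.04 m or angle between spoon's own z axis and vertical above 0.5 rad).
Of cup_a, cup_b, cup_c, cup_d, cup_e only 3 to 5 are there at a start; the rules pass over those that are not, and their reading is None.
At some moment in a run one of cup_a, cup_b, cup_c, cup_d, cup_e may be knocked a few centimetres aside while the robot is not near it.
It also fails if it takes over 210 s, if anything falls off the work surface, if the arm or the gripper's body presses on something with over 40 N, if the wrist force passes 120 N, or if a joint passes its speed limit or range.

## Working session

There is one attempt and no reset: what is moved stays moved. The work goes in short steps, Python scripts to look and compute and a tool call to move; the robot and the scene stay as the last step left them, time stands still between calls to the robot, and variables do not carry over. Pictures are saved under pics/ and viewed, at most 14 in all, crops included, and the job is handed in when it is done.

Besides the shell and the picture viewer there is one more tool, called after "Call:" as name(argument=value, ...) on one line, values as JSON. send_rows: Moves the arm, as the interface text tells. Shifts and turns lie within -1 to 1; 1 stands for 150 mm of shift or 0.5 rad of turn. Its arguments: {"type":"object","properties":{"rows":{"type":"array","items":{"type":"array"}},"hand":{"type":"number"},"grip_force":{"type":"number"}},"required":["rows"]}

```bash
mkdir -p pics; cat > h.py <<'E'
import numpy as np, cv2
from scipy.spatial.transform import Rotation as R
from plant import r
def cam(n):
    p=r.camera_params(n); o=np.array(p["origin"]); q=np.array(p["orientation"])
    M=q if q.shape==(3,3) else R.from_euler('xyz',q).as_matrix()
    return p,o,M
def ray(n,u,v,z):
    p,o,M=cam(n); d=M@np.array([(u-p["cx"])/p["fx"],-(v-p["cy"])/p["fy"],-1]); 
    return o+d*(z-o[2])/d[2]
def pts(n,depth):
    p,o,M=cam(n); v,u=np.mgrid[0:400,0:640]
    c=np.stack([(u-p["cx"])/p["fx"],-(v-p["cy"])/p["fy"],-np.ones_like(u,float)],-1)*depth[...,None]
    return c@M.T+o
E
python3 - <<'E'
from h import *
for n in("scene","top"):
    i,d=r.read_camera(n); cv2.imwrite(f"pics/{n}0.png",i); np.save(n,d); print(r.camera_params(n))
print(r.observe())
E
```

```text
{'fx': 516.2985881684345, 'fy': 516.2985881684345, 'cx': 311.36121127624153, 'cy': 201.40482298910717, 'origin': array([ 1.57344889, -0.68276268,  1.18866458]), 'orientation': array([ 0.83452877, -0.00790736,  1.01206199])}
{'fx': 406.14671620378425, 'fy': 406.14671620378425, 'cx': 324.4195002904435, 'cy': 197.92829733912848, 'origin': array([ 0.40773107, -0.04994486,  1.19672551]), 'orientation': array([ 0.11806695,  0.00737966, -1.5822862 ])}
{'t': 0.1, 'q': array([-1.28449448e+00,  3.07500232e-01,  1.50755563e+00,  7.08171339e-06,
        1.32839746e+00, -7.35056294e-02]), 'joint_velocities': array([ 2.06866818e-04, -1.57522933e-03, -2.85834872e-03, -4.17338809e-05,
        7.72939227e-04,  2.56642814e-04]), 'tau': array([ 4.81074421e-04, -4.58527565e+01, -2.52606046e+01, -4.31247588e-05,
        5.45497925e-03,  2.85143079e-05]), 'position': array([ 0.20225147, -0.53758044,  0.23046713]), 'tool_rot': array([-3.13973751e+00, -1.43499606e-04,  3.59805641e-01]), 'force': array([-0.12692206, -0.32747187, -0.80190403]), 'wrist_torque': array([ 0.05229935, -0.03298747,  0.00026031]), 'grasp_force': 0.0, 'grip_width': 0.0859573433416783}
```

View pics/scene0.png

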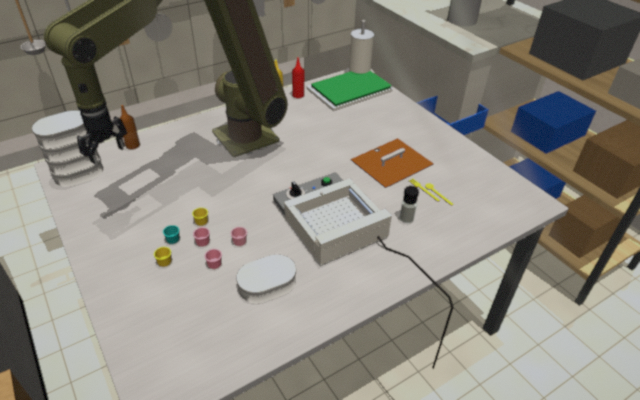

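View pics/top0.png

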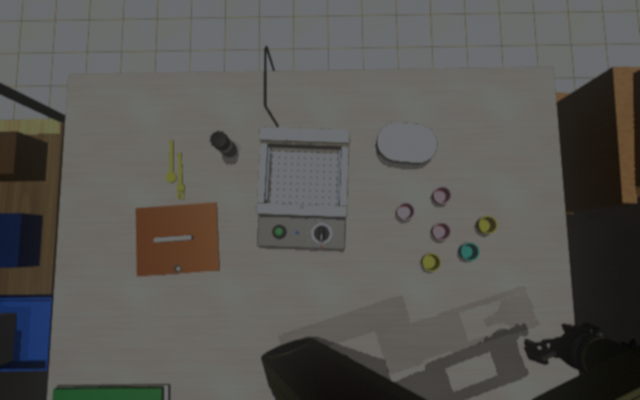

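Scene view: three pink cups at about (202,237), (239,236), (213,257). Top view: the same three at (404,212), (441,196), (440,232). The sanitiser is centred near (303,180), the cover at (178,240) with its hole ring at (178,268), and the knob at (321,233).

```bash
cat >> h.py <<'E'
def blobs(mask,amin):
    n,l,s,c=cv2.connectedComponentsWithStats(mask.astype(np.uint8)); return [(l==k,s[k],c[k]) for k in range(1,n) if s[k][4]>=amin]
def cups(show=True):
    out=[]
    for n in("top","scene"):
        i,d=r.read_camera(n); h=cv2.cvtColor(i,cv2.COLOR_BGR2HSV); P=pts(n,d)
        m=((h[...,0]>160)|(h[...,0]<4))&(h[...,1]>40)&(h[...,2]>50)
        m=cv2.morphologyEx(m.astype(np.uint8),cv2.MORPH_CLOSE,np.ones((5,5)))
        for l,s,c in blobs(m,50):
            q=P[(l)&(d>0)]; q=q[(q[:,0]>.25)&(q[:,0]<1.1)&(q[:,2]>.005)]
            if len(q)<30: continue
            zt=np.percentile(q[:,2],95); t=q[q[:,2]>zt-.012]
            (x,y),rad=cv2.minEnclosingCircle(t[:,:2].astype(np.float32)); print(n,s[4],c.round(1),'z',zt.round(4),'c',round(x,4),round(y,4),'r',round(rad,4))
E
python3 - <<'E'
from h import *
cups()
i,d=r.read_camera("top"); h=cv2.cvtColor(i,cv2.COLOR_BGR2HSV); P=pts("top",d)
m=(h[...,0]>4)&(h[...,0]<20)&(h[...,1]>130)&(P[...,0]>.2)&(P[...,0]<.7)&(P[...,1]>.2)&(P[...,2]<.06)&(P[...,2]>-.03)
l,s,c=max(blobs(m,50),key=lambda b:b[1][4])
cn=max(cv2.findContours(l.astype(np.uint8),0,2)[0],key=cv2.contourArea)
w=np.array([ray("top",*p[0],.005)[:2] for p in cn]).astype(np.float32)
print("cover",cv2.minAreaRect(w),s,np.median(P[l][:,2]))
sub=P[s[1]:s[1]+s[3],s[0]:s[0]+s[2]]; b=sub[(sub[...,2]>.026)]; print("bar",len(b),cv2.minAreaRect(b[:,:2].astype(np.float32)),np.median(b[:,2]))
# sanitiser
z=P[...,2]; roi=(P[...,0]>.4)&(P[...,0]<.95)&(P[...,1]>-.2)&(P[...,1]<.2)
for lo,hi in((.03,.05),(.068,.082),(.085,.12)):
    for l,s,c in blobs(roi&(z>lo)&(z<hi),60):
        q=P[l]; print(lo,s,cv2.minAreaRect(q[:,:2].astype(np.float32)),np.median(q[:,2]))
cv2.imwrite("pics/crop1.png",cv2.resize(i[110:290,125:355],None,fx=3.4,fy=3.3,interpolation=cv2.INTER_CUBIC))
E
```

```text
top 90 [443.9 193. ] z 0.0351 c 0.5516 -0.3889 r 0.02
top 54 [407.7 208.2] z 0.0296 c 0.5087 -0.2792 r 0.0199
top 82 [443.7 229.7] z 0.0385 c 0.4468 -0.3784 r 0.0211
scene 257 [201.4 236.3] z 0.0422 c 0.4495 -0.3687 r 0.0299
scene 247 [238.6 235.7] z 0.0431 c 0.509 -0.2694 r 0.0293
scene 276 [213.1 258.3] z 0.0422 c 0.5534 -0.3772 r 0.0276
cover ((0.4344150424003601, 0.39139705896377563), (0.19257397949695587, 0.2337963581085205), 3.438263177871704) [ 137  204   81   71 4880] 0.005889395301300837
bar 216 ((0.4279237389564514, 0.19767755270004272), (0.4964781701564789, 0.020195243880152702), 87.66739654541016) 0.04180961336426481
0.03 [269 145  40   4  70] ((0.696967601776123, 0.0601058229804039), (0.11385957896709442, 0.004937071818858385), 87.75228118896484) 0.038970319883216864
0.03 [ 257  214   89   35 2450] ((0.4507952928543091, 0.024893000721931458), (0.2504960596561432, 0.09046610444784164), 87.09213256835938) 0.04145099112886852
0.068 [ 256  140   93   77 2270] ((0.6000980138778687, 0.017316147685050964), (0.24998356401920319, 0.2097262144088745), 87.07080841064453) 0.07562021192877022
0.085 [ 259  126   91   17 1209] ((0.7168550491333008, 0.011720836162567139), (0.24997371435165405, 0.03859972208738327), 87.04541778564453) 0.1027824314940049
```

View pics/crop1.png

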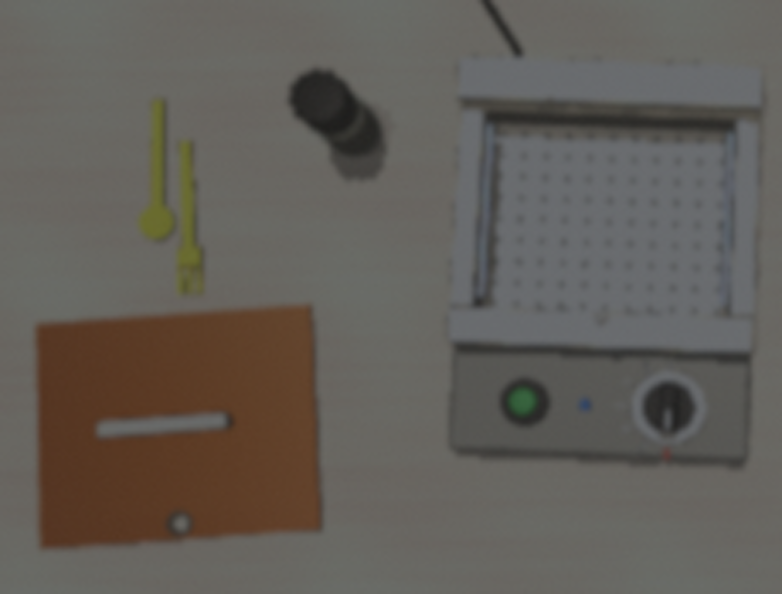

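Crop: the cover's hole ring is at (180,523) on its near edge, so its front faces the robot. The locking pin is at about (601,318) and the knob's white mark points to the front. I'll refine the measurements across both views.

```bash
python3 - <<'E'
from h import *
for n in("top","scene"):
    i,d=r.read_camera(n); h=cv2.cvtColor(i,cv2.COLOR_BGR2HSV); P=pts(n,d)
    C=[(.509,-.27),(.450,-.37),(.553,-.379)]
    for c in C:
        k=(np.hypot(P[...,0]-c[0],P[...,1]-c[1])<.042)&(P[...,2]>.032)&(P[...,2]<.05)
        q=P[k]; (x,y),rad=cv2.minEnclosingCircle(q[:,:2].astype(np.float32)); print(n,'cup',len(q),round(x,4),round(y,4),round(rad,4),np.median(q[:,2]).round(4))
    m=(h[...,0]>4)&(h[...,0]<22)&(h[...,1]>110)&(np.hypot(P[...,0]-.434,P[...,1]-.39)<.18)&(abs(P[...,2]-.005)<.012)
    q=P[m]; print(n,'cover',cv2.minAreaRect(q[:,:2].astype(np.float32)))
    k=(np.hypot(P[...,0]-.434,P[...,1]-.39)<.08)&(P[...,2]>.024)&(P[...,2]<.055);q=P[k]
    print(n,'bar',len(q),cv2.minAreaRect(q[:,:2].astype(np.float32)),q[:,2].max())
    roi=(P[...,0]>.38)&(P[...,0]<.76)&(P[...,1]>-.13)&(P[...,1]<.17)
    for lo,hi in((.034,.046),(.069,.081),(.095,.11)):
        bl=blobs(roi&(P[...,2]>lo)&(P[...,2]<hi),60)
        if bl:
            l,s,c=max(bl,key=lambda b:b[1][4]); q=P[l]; print(n,lo,cv2.minAreaRect(q[:,:2].astype(np.float32)),np.median(q[:,2]))
    g=(h[...,0]>50)&(h[...,0]<85)&(h[...,1]>90)&(np.hypot(P[...,0]-.45,P[...,1]-.09)<.05); q=P[g]; print(n,'green',len(q),q.mean(0) if len(q) else 0)
    k=(np.hypot(P[...,0]-.446,P[...,1]+.035)<.04)&(P[...,2]>.07)&(P[...,2]<.1); q=P[k]; print(n,'knob',len(q),q.mean(0) if len(q) else 0)
s=.051
for p in((-.162,.062),(-.162,-.058),(-.09,0)): print(p, .610+p[0]*np.cos(s)+p[1]*np.sin(s), .017-p[0]*np.sin(s)+p[1]*np.cos(s))
E
```

```text
top cup 96 0.5074 -0.2741 0.0266 0.0412
top cup 101 0.4491 -0.3734 0.0265 0.0412
top cup 99 0.5513 -0.3799 0.0264 0.0408
top cover ((0.4353160262107849, 0.3910585045814514), (0.19554992020130157, 0.23881936073303223), 3.6124629974365234)
top bar 197 ((0.43607044219970703, 0.39046570658683777), (0.014074411243200302, 0.1099599301815033), 3.5791308879852295) 0.04665674875892156
top 0.034 ((0.4508923888206482, 0.02478460967540741), (0.25011399388313293, 0.09055100381374359), 87.03439331054688) 0.041112637464227664
top 0.069 ((0.599902868270874, 0.017301134765148163), (0.24997679889202118, 0.20941707491874695), 87.16426849365234) 0.07575428819434704
top 0.095 ((0.7164705395698547, 0.01132800430059433), (0.24937257170677185, 0.038345951586961746), 87.08679962158203) 0.10281289887672462
top green 47 [0.45038563 0.08684076 0.06323671]
top knob 75 [ 0.44564594 -0.03291135  0.0847832 ]
scene cup 89 0.506 -0.2757 0.0296 0.0386
scene cup 98 0.4471 -0.3724 0.0289 0.0384
scene cup 104 0.5503 -0.3795 0.0289 0.0382
scene cover ((0.4374122619628906, 0.3924106955528259), (0.20223413407802582, 0.24539
[... 157 characters left out ...]
.04848209565095574
scene 0.034 ((0.43636664748191833, 0.0717560425400734), (0.16223835945129395, 0.06027771160006523), 88.02664184570312) 0.04003311717865621
scene 0.069 ((0.6168315410614014, 0.017980456352233887), (0.2541824281215668, 0.24799174070358276), 87.32720184326172) 0.07479813324323148
scene 0.095 ((0.7189443111419678, 0.013070754706859589), (0.2523938715457916, 0.04242703691124916), 86.53190612792969) 0.10168995777611523
scene green 38 [0.4556513  0.08671719 0.0597066 ]
scene knob 60 [ 0.44880551 -0.03277249  0.0806496 ]
(-0.162, 0.062) 0.4513712647901042 0.08717780536400932
(-0.162, -0.058) 0.4452539174651003 -0.03266616845906309
(-0.09, 0) 0.5201170196326956 0.021588010493752915
```

Call:
send_rows(rows=[[[0,0,0],[0,0,-0.232]],[[0,0,0],[0,0,-0.232]],[[0,0,0],[0,0,-0.232]],[[0,0,0],[0,0,-0.232]],[[0,0,0],[0,0,-0.232]]], hand=0.6, grip_force=25)

```text
t: 0.77
position: [0.2024, -0.5382, 0.2313]
tool_rot: [-3.142, -0.0, 0.946]
force: [-0.3, 0.9, -0.0]
grip_width: 0.0686
grasp_force: 0.0
```

Call:
send_rows(rows=[[[0,0,0],[0,0,-0.232]],[[0,0,0],[0,0,-0.232]],[[0,0,0],[0,0,-0.232]],[[0,0,0],[0,0,-0.232]],[[0,0,0],[0,0,-0.232]]])

```text
t: 1.18
position: [0.2024, -0.5382, 0.2313]
tool_rot: [-3.142, -0.0, 1.525]
force: [-0.1, 0.1, -0.1]
grip_width: 0.0681
grasp_force: 0.0
```

Call:
send_rows(rows=[[[0.154,0.162,0.067],[0,0,0]],[[0.154,0.162,0.067],[0,0,0]],[[0.154,0.162,0.067],[0,0,0]],[[0.154,0.162,0.067],[0,0,0]],[[0.154,0.162,0.067],[0,0,0]]])

```text
t: 1.6
position: [0.3305, -0.4281, 0.1808]
tool_rot: [3.141, 0.0, 1.519]
force: [0.3, 0.0, -0.5]
grip_width: 0.0679
grasp_force: 0.0
```

Call:
send_rows(rows=[[[0.154,0.162,0.067],[0,0,0]],[[0.154,0.162,0.067],[0,0,0]],[[0.154,0.162,0.067],[0,0,0]],[[0.154,0.162,0.067],[0,0,0]],[[0.154,0.162,0.067],[0,0,0]]])

```text
t: 2.02
position: [0.4581, -0.3187, 0.1305]
tool_rot: [3.141, 0.0, 1.52]
force: [-0.6, -1.0, 0.3]
grip_width: 0.0681
grasp_force: 0.0
```

```bash
cat >> h.py <<'E'
S0=np.array([.610,.0172]); SY=-.051
def sw(x,y): # sanitiser xy -> world
    c,s=np.cos(SY),np.sin(SY); return S0+np.array([c*x-s*y,s*x+c*y])
def go(x,y,z,yaw=SY+np.pi/2,pose=None):
    st=r.observe(); p=np.array(st["position"]); Rt=R.from_euler('xyz',st["tool_rot"])
    w=R.from_euler('xyz',[np.pi,0,yaw])
    u=Rt.inv().apply(np.array([x,y,z])-p)/.15; t=(Rt.inv()*w).as_rotvec()/.5
    print('total shift',u.round(3),'turn',t.round(3),'rows>=',max(np.linalg.norm(u)/.278,np.linalg.norm(t)/.25).round(1),'| pos',p.round(4),'rot',np.round(st["tool_rot"],3),'w',round(st["grip_width"],4),'gf',round(st["grasp_force"],1),'F',st["force"].round(1),'t',st["t"])
E
python3 -c "
from h import *
go(.507,-.2745,.007)"
```

```text
total shift [0.311 0.311 0.823] turn [0.001 0.    0.   ] rows>= 3.4 | pos [ 0.4581 -0.3187  0.1305] rot [3.141 0.    1.52 ] w 0.0681 gf 0.0 F [-0.6 -1.   0.3] t 2.0167
```

Call:
send_rows(rows=[[[0.156,0.156,0.0],[0,0,0]],[[0.155,0.155,0.0],[0,0,0]],[[0,0,0.273],[0,0,0]],[[0,0,0.25],[0,0,0]],[[0,0,0.2],[0,0,0]]])

```text
t: 2.43
position: [0.5064, -0.2746, 0.0209]
tool_rot: [3.141, 0.0, 1.522]
force: [-0.3, 1.6, -0.8]
grip_width: 0.0684
grasp_force: 0.0
```

Call:
send_rows(rows=[[[0,0,0.1],[0,0,0]],[[0,0,0],[0,0,0]]])

```text
t: 2.6
position: [0.5033, -0.2737, 0.0035]
tool_rot: [-3.135, -0.004, 1.52]
force: [0.2, 1.1, -0.0]
grip_width: 0.0682
grasp_force: 0.0
```

Call:
send_rows(rows=[[[0,0,0],[0,0,0]],[[0,0,0],[0,0,0]],[[0,0,0],[0,0,0]],[[0,0,0],[0,0,0]],[[0,0,0],[0,0,0]]], hand=-1)

```text
t: 3.02
position: [0.5066, -0.2763, 0.0088]
tool_rot: [3.139, 0.001, 1.52]
force: [0.2, -0.7, -0.5]
grip_width: 0.0497
grasp_force: 26.0
```

Call:
send_rows(rows=[[[0,0,-0.2],[0,0,0]],[[0,0,-0.25],[0,0,0]],[[0,0,-0.25],[0,0,0]],[[0,0,-0.2],[0,0,0]]])

```text
t: 3.35
position: [0.5064, -0.2761, 0.1456]
tool_rot: [3.139, 0.001, 1.52]
force: [-0.1, 0.2, -0.9]
grip_width: 0.0494
grasp_force: 26.3
```

```bash
python3 -c "
from h import *
go(*sw(0,-.066),.14)
cups()
i,d=r.read_camera('scene'); cv2.imwrite('pics/a1.png',cv2.resize(i[120:320,120:420],None,fx=2.6,fy=2.6))"
```

```text
total shift [1.548 0.59  0.037] turn [ 0.005  0.003 -0.   ] rows>= 6.0 | pos [ 0.5064 -0.2761  0.1456] rot [3.139e+00 1.000e-03 1.520e+00] w 0.0494 gf 26.3 F [-0.1  0.2 -0.9] t 3.35
top 104 [443.6 229.8] z 0.0389 c 0.4468 -0.3784 r 0.021
scene 99 [229.8 203.6] z 0.1874 c 0.5119 -0.2877 r 0.0276
scene 552 [207.6 247.5] z 0.0426 c 0.5 -0.3722 r 0.0809
```

View pics/a1.png

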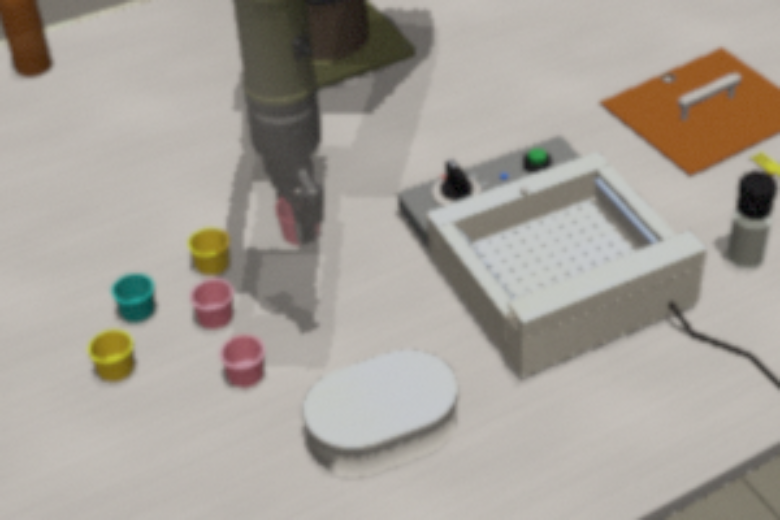

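Picture: the cup is held level in the gripper at (295,220) and the others haven't moved. I'll place it now.

Call:
send_rows(rows=[[[0.19,0.074,0.0],[0,0,0]],[[0.195,0.074,0.0],[0,0,0]],[[0.195,0.074,0.0],[0,0,0]],[[0.195,0.074,0.0],[0,0,0]],[[0.195,0.074,0.0],[0,0,0]]])

```text
t: 3.92
position: [0.5679, -0.1317, 0.1411]
tool_rot: [-3.139, -0.001, 1.519]
force: [0.2, -0.5, -0.9]
grip_width: 0.0498
grasp_force: 26.3
```

Call:
send_rows(rows=[[[0.195,0.074,0.0],[0,0,0]],[[0.195,0.074,0.0],[0,0,0]],[[0.19,0.072,0.0],[0,0,0]],[[0,0,0],[0,0,0]],[[0,0,0],[0,0,0]]])

```text
t: 4.33
position: [0.6055, -0.0463, 0.141]
tool_rot: [-3.139, -0.0, 1.523]
force: [0.6, -0.1, -0.8]
grip_width: 0.0496
grasp_force: 26.3
```

```bash
python3 -c "
from h import *
go(*sw(0,-.066),.035)"
```

```text
total shift [-0.016  0.01   0.707] turn [-0.005 -0.     0.007] rows>= 2.5 | pos [ 0.6055 -0.0463  0.141 ] rot [-3.139 -0.     1.523] w 0.0496 gf 26.3 F [ 0.6 -0.1 -0.8] t 4.3333
```

Call:
send_rows(rows=[[[-0.016,0.01,0.2],[0,0,0]],[[0,0,0.2],[0,0,0]],[[0,0,0.18],[0,0,0]],[[0,0,0.08],[0,0,0]],[[0,0,0.04],[0,0,0]]])

```text
t: 4.75
position: [0.604, -0.0515, 0.0341]
tool_rot: [-3.135, -0.0, 1.518]
force: [-0.1, -0.7, -1.0]
grip_width: 0.0497
grasp_force: 26.3
```

Call:
send_rows(rows=[[[0,0,0],[0,0,0]],[[0,0,0],[0,0,0]]])

```text
t: 4.92
position: [0.6072, -0.0514, 0.0373]
tool_rot: [-3.141, 0.0, 1.519]
force: [0.1, -0.1, -1.2]
grip_width: 0.0497
grasp_force: 26.3
```

Call:
send_rows(rows=[[[0,0,0],[0,0,0]],[[0,0,0],[0,0,0]],[[0,0,0],[0,0,0]],[[0,0,0],[0,0,0]],[[0,0,0],[0,0,0]]], hand=0.6)

```text
t: 5.33
position: [0.6079, -0.0504, 0.0381]
tool_rot: [3.14, 0.0, 1.52]
force: [0.9, -0.1, -0.6]
grip_width: 0.0686
grasp_force: 0.0
```

Call:
send_rows(rows=[[[0,0,-0.15],[0,0,0]],[[0,0,-0.25],[0,0,0]],[[0,0,-0.25],[0,0,0]],[[0,0,-0.1],[0,0,0]],[[0,0,0],[0,0,0]]])

```text
t: 5.75
position: [0.611, -0.0508, 0.1553]
tool_rot: [3.131, 0.001, 1.52]
force: [-0.4, -0.8, -0.2]
grip_width: 0.0686
grasp_force: 0.0
```

```bash
python3 - <<'E'
from h import *
cups()
go(.4485,-.373,.14)
E
```

```text
top 92 [443.5 192.7] z 0.0323 c 0.5525 -0.3837 r 0.0208
top 87 [443.4 229.5] z 0.0359 c 0.4469 -0.3788 r 0.0211
scene 229 [317.3 222.4] z 0.0677 c 0.6081 -0.0463 r 0.0312
scene 257 [201.3 236.4] z 0.0422 c 0.45 -0.3705 r 0.0286
scene 277 [213.1 258.3] z 0.0425 c 0.5518 -0.379 r 0.0276
total shift [-2.202 -0.951  0.07 ] turn [0.004 0.    0.   ] rows>= 8.6 | pos [ 0.6077 -0.0504  0.1507] rot [3.14 0.   1.52] w 0.0684 gf 0.0 F [0.1 0.4 0.3] t 5.85
```

Call:
send_rows(rows=[[[-0.22,-0.095,0],[0,0,0]],[[-0.22,-0.095,0],[0,0,0]],[[-0.22,-0.095,0],[0,0,0]],[[-0.22,-0.095,0],[0,0,0]],[[-0.22,-0.095,0],[0,0,0]]])

```text
t: 6.27
position: [0.5255, -0.212, 0.1476]
tool_rot: [-3.137, -0.002, 1.521]
force: [0.9, -0.2, 0.2]
grip_width: 0.0685
grasp_force: 0.0
```

Call:
send_rows(rows=[[[-0.22,-0.095,0],[0,0,0]],[[-0.22,-0.095,0],[0,0,0]],[[-0.22,-0.095,0],[0,0,0]],[[-0.22,-0.095,0],[0,0,0]],[[-0.22,-0.095,0],[0,0,0]]])

```text
t: 6.68
position: [0.4461, -0.373, 0.1475]
tool_rot: [-3.138, -0.003, 1.52]
force: [-0.1, -0.9, 0.6]
grip_width: 0.0683
grasp_force: 0.0
```

Call:
send_rows(rows=[[[0,0,0],[0,0,0]],[[0,0,0],[0,0,0]]])

```text
t: 6.85
position: [0.4463, -0.3736, 0.1477]
tool_rot: [-3.139, -0.003, 1.516]
force: [-0.4, 0.5, 0.4]
grip_width: 0.0684
grasp_force: 0.0
```

```bash
python3 - <<'E'
from h import *
go(.4485,-.373,.008)
E
```

```text
total shift [0.002 0.017 0.931] turn [-0.006 -0.005 -0.008] rows>= 3.4 | pos [ 0.4463 -0.3736  0.1477] rot [-3.139e+00 -3.000e-03  1.516e+00] w 0.0684 gf 0.0 F [-0.4  0.5  0.4] t 6.85
```

Call:
send_rows(rows=[[[0,0.01,0.25],[0,0,0]],[[0,0,0.25],[0,0,0]],[[0,0,0.24],[0,0,0]],[[0,0,0.14],[0,0,0]],[[0,0,0.05],[0,0,0]]])

```text
t: 7.27
position: [0.4472, -0.3683, 0.0055]
tool_rot: [-3.134, -0.007, 1.521]
force: [-0.9, -0.1, -0.3]
grip_width: 0.0687
grasp_force: 0.0
```

Call:
send_rows(rows=[[[0,0,0],[0,0,0]],[[0,0,0],[0,0,0]],[[0,0,0],[0,0,0]],[[0,0,0],[0,0,0]],[[0,0,0],[0,0,0]]], hand=-1)

```text
t: 7.68
position: [0.4508, -0.3736, 0.012]
tool_rot: [3.139, 0.002, 1.52]
force: [-0.1, -0.7, 0.1]
grip_width: 0.0494
grasp_force: 25.9
```

Call:
send_rows(rows=[[[0,0,-0.2],[0,0,0]],[[0,0,-0.25],[0,0,0]],[[0,0,-0.25],[0,0,0]],[[0,0,-0.2],[0,0,0]],[[0,0,0],[0,0,0]]])

```text
t: 8.1
position: [0.4535, -0.3764, 0.1536]
tool_rot: [3.13, 0.01, 1.52]
force: [-0.0, -1.1, 0.5]
grip_width: 0.0492
grasp_force: 26.3
```

```bash
python3 - <<'E'
from h import *
cups()
go(*sw(0,0),.14)
E
```

```text
top 96 [443.6 192.9] z 0.0366 c 0.5515 -0.3872 r 0.0202
top 140 [453.5 226.5] z 0.2342 c 0.4464 -0.3489 r 0.0167
scene 135 [190.1 204.8] z 0.2076 c 0.4787 -0.3891 r 0.0091
scene 213 [317.6 222.6] z 0.0672 c 0.6086 -0.0497 r 0.0277
scene 277 [213.  258.3] z 0.042 c 0.5508 -0.3795 r 0.0288
total shift [2.658 0.926 0.049] turn [ 0.009  0.008 -0.   ] rows>= 10.1 | pos [ 0.4508 -0.3739  0.1483] rot [3.137 0.004 1.52 ] w 0.0495 gf 26.3 F [-0.4  0.4 -0.4] t 8.2
```

Call:
send_rows(rows=[[[0.22,0.077,0],[0,0,0]],[[0.222,0.077,0],[0,0,0]],[[0.222,0.077,0],[0,0,0]],[[0.222,0.077,0],[0,0,0]],[[0.222,0.077,0],[0,0,0]]])

```text
t: 8.62
position: [0.515, -0.2079, 0.1439]
tool_rot: [-3.139, -0.001, 1.519]
force: [0.2, -0.9, -0.6]
grip_width: 0.0489
grasp_force: 26.3
```

Call:
send_rows(rows=[[[0.222,0.077,0],[0,0,0]],[[0.222,0.077,0],[0,0,0]],[[0.222,0.077,0],[0,0,0]],[[0.222,0.077,0],[0,0,0]],[[0.222,0.077,0],[0,0,0]]])

```text
t: 9.03
position: [0.5811, -0.0446, 0.1438]
tool_rot: [-3.138, -0.0, 1.52]
force: [0.5, -0.9, -0.8]
grip_width: 0.0496
grasp_force: 26.3
```

Call:
send_rows(rows=[[[0.222,0.077,0],[0,0,0]],[[0.22,0.079,0],[0,0,0]],[[0,0,0],[0,0,0]],[[0,0,0],[0,0,0]]])

```text
t: 9.37
position: [0.6082, 0.0205, 0.1437]
tool_rot: [-3.139, 0.0, 1.523]
force: [-0.4, -1.0, -0.4]
grip_width: 0.0495
grasp_force: 26.3
```

```bash
python3 - <<'E'
from h import *
go(*sw(0,0),.038)
E
```

```text
total shift [-0.021  0.015  0.705] turn [-0.006  0.     0.007] rows>= 2.5 | pos [0.6082 0.0205 0.1437] rot [-3.139  0.     1.523] w 0.0495 gf 26.3 F [-0.4 -1.  -0.4] t 9.3667
```

Call:
send_rows(rows=[[[-0.02,0.01,0.2],[0,0,0]],[[0,0,0.2],[0,0,0]],[[0,0,0.18],[0,0,0]],[[0,0,0.08],[0,0,0]],[[0,0,0.04],[0,0,0]]])

```text
t: 9.78
position: [0.6066, 0.014, 0.0369]
tool_rot: [-3.134, 0.001, 1.518]
force: [-0.6, 0.5, -0.8]
grip_width: 0.0495
grasp_force: 26.3
```

Call:
send_rows(rows=[[[0,0,0],[0,0,0]],[[0,0,0],[0,0,0]]])

```text
t: 9.95
position: [0.6099, 0.0146, 0.0403]
tool_rot: [-3.141, 0.0, 1.519]
force: [-0.8, -0.4, -0.3]
grip_width: 0.0492
grasp_force: 26.3
```

Call:
send_rows(rows=[[[0,0,0],[0,0,0]],[[0,0,0],[0,0,0]],[[0,0,0],[0,0,0]],[[0,0,0],[0,0,0]],[[0,0,0],[0,0,0]]], hand=0.6)

```text
t: 10.37
position: [0.6107, 0.0155, 0.0411]
tool_rot: [3.14, -0.0, 1.52]
force: [0.1, -0.4, -0.5]
grip_width: 0.0682
grasp_force: 0.0
```

Call:
send_rows(rows=[[[0,0,-0.15],[0,0,0]],[[0,0,-0.25],[0,0,0]],[[0,0,-0.25],[0,0,0]],[[0,0,-0.1],[0,0,0]],[[0,0,0],[0,0,0]]])

```text
t: 10.78
position: [0.6138, 0.0155, 0.1583]
tool_rot: [3.131, -0.0, 1.52]
force: [0.1, 0.1, 0.2]
grip_width: 0.0684
grasp_force: 0.0
```

```bash
python3 - <<'E'
from h import *
cups()
go(.551,-.3797,.14)
E
```

```text
top 60 [326.8 170.8] z 0.0544 c 0.5798 -0.0466 r 0.0509
top 92 [443.7 192.8] z 0.0358 c 0.5522 -0.3861 r 0.02
scene 502 [325.6 219.3] z 0.0675 c 0.6116 -0.0176 r 0.0565
scene 274 [213.1 258.4] z 0.042 c 0.551 -0.3797 r 0.0285
total shift [-2.652 -0.262  0.091] turn [ 0.004 -0.     0.   ] rows>= 9.6 | pos [0.6105 0.0156 0.1537] rot [ 3.14 -0.    1.52] w 0.0682 gf 0.0 F [ 0.1  0.1 -1.4] t 10.8833
```

Call:
send_rows(rows=[[[-0.221,-0.022,0],[0,0,0]],[[-0.221,-0.022,0],[0,0,0]],[[-0.221,-0.022,0],[0,0,0]],[[-0.221,-0.022,0],[0,0,0]],[[-0.221,-0.022,0],[0,0,0]]])

```text
t: 11.3
position: [0.5833, -0.1499, 0.1505]
tool_rot: [-3.137, -0.001, 1.52]
force: [1.4, -0.3, -0.3]
grip_width: 0.0683
grasp_force: 0.0
```

Call:
send_rows(rows=[[[-0.221,-0.022,0],[0,0,0]],[[-0.221,-0.022,0],[0,0,0]],[[-0.221,-0.022,0],[0,0,0]],[[-0.221,-0.022,0],[0,0,0]],[[-0.221,-0.022,0],[0,0,0]]])

```text
t: 11.72
position: [0.5585, -0.3145, 0.1502]
tool_rot: [-3.138, -0.002, 1.52]
force: [0.5, -0.4, 0.5]
grip_width: 0.0686
grasp_force: 0.0
```

Call:
send_rows(rows=[[[-0.221,-0.022,0],[0,0,0]],[[-0.221,-0.022,0],[0,0,0]],[[0,0,0],[0,0,0]],[[0,0,0],[0,0,0]]])

```text
t: 12.05
position: [0.5487, -0.3809, 0.1501]
tool_rot: [-3.138, -0.002, 1.517]
force: [-0.4, 0.5, -0.2]
grip_width: 0.0686
grasp_force: 0.0
```

```bash
python3 - <<'E'
from h import *
go(.551,-.3797,.008)
E
```

```text
total shift [0.007 0.018 0.947] turn [-0.007 -0.005 -0.007] rows>= 3.4 | pos [ 0.5487 -0.3809  0.1501] rot [-3.138e+00 -2.000e-03  1.517e+00] w 0.0686 gf 0.0 F [-0.4  0.5 -0.2] t 12.05
```

Call:
send_rows(rows=[[[0.007,0.012,0.25],[0,0,0]],[[0,0,0.25],[0,0,0]],[[0,0,0.25],[0,0,0]],[[0,0,0.14],[0,0,0]],[[0,0,0.06],[0,0,0]]])

```text
t: 12.47
position: [0.5489, -0.3743, 0.0048]
tool_rot: [-3.133, -0.007, 1.521]
force: [-0.7, 1.0, 0.4]
grip_width: 0.0682
grasp_force: 0.0
```

Call:
send_rows(rows=[[[0,0,0],[0,0,0]],[[0,0,0],[0,0,0]],[[0,0,0],[0,0,0]],[[0,0,0],[0,0,0]],[[0,0,0],[0,0,0]]], hand=-1)

```text
t: 12.88
position: [0.5534, -0.3795, 0.0124]
tool_rot: [3.139, 0.002, 1.52]
force: [-0.3, 0.2, -0.1]
grip_width: 0.0489
grasp_force: 25.9
```

Call:
send_rows(rows=[[[0,0,-0.2],[0,0,0]],[[0,0,-0.25],[0,0,0]],[[0,0,-0.25],[0,0,0]],[[0,0,-0.2],[0,0,0]],[[0,0,0],[0,0,0]]])

```text
t: 13.3
position: [0.5565, -0.3821, 0.1549]
tool_rot: [3.128, 0.009, 1.52]
force: [1.4, -0.8, 0.8]
grip_width: 0.0485
grasp_force: 26.2
```

```bash
python3 - <<'E'
from h import *
cups()
go(*sw(0,.066),.145)
E
```

```text
top 124 [453.6 184.5] z 0.2909 c 0.5283 -0.3033 r 0.0537
scene 465 [325.8 219.6] z 0.0667 c 0.6124 -0.0183 r 0.0556
scene 155 [202.7 227.3] z 0.2216 c 0.576 -0.3911 r 0.0095
total shift [3.103 0.241 0.015] turn [ 0.01   0.007 -0.   ] rows>= 11.2 | pos [ 0.5535 -0.3798  0.1488] rot [3.136 0.004 1.52 ] w 0.0486 gf 26.2 F [-0.3  0.6 -0.6] t 13.4
```

Call:
send_rows(rows=[[[0.222,0.017,0],[0,0,0]],[[0.222,0.017,0],[0,0,0]],[[0.222,0.017,0],[0,0,0]],[[0.222,0.017,0],[0,0,0]],[[0.222,0.017,0],[0,0,0]]])

```text
t: 13.82
position: [0.572, -0.2113, 0.1437]
tool_rot: [-3.139, -0.001, 1.519]
force: [0.5, -0.2, -0.8]
grip_width: 0.0486
grasp_force: 26.2
```

Call:
send_rows(rows=[[[0.222,0.017,0],[0,0,0]],[[0.222,0.017,0],[0,0,0]],[[0.222,0.017,0],[0,0,0]],[[0.222,0.017,0],[0,0,0]],[[0.222,0.017,0],[0,0,0]]])

```text
t: 14.23
position: [0.5932, -0.0458, 0.1438]
tool_rot: [-3.138, -0.0, 1.52]
force: [-0.4, -0.4, 0.7]
grip_width: 0.0489
grasp_force: 26.2
```

Call:
send_rows(rows=[[[0.222,0.017,0],[0,0,0]],[[0.222,0.017,0],[0,0,0]],[[0.222,0.017,0],[0,0,0]],[[0.2,0.017,0],[0,0,0]],[[0,0,0],[0,0,0]]])

```text
t: 14.65
position: [0.6109, 0.0872, 0.1439]
tool_rot: [-3.14, -0.003, 1.524]
force: [1.1, -0.3, -1.3]
grip_width: 0.0488
grasp_force: 26.2
```

Call:
send_rows(rows=[[[0,0,0],[0,0,0]]])

```text
t: 14.73
position: [0.6103, 0.0832, 0.1438]
tool_rot: [-3.139, 0.001, 1.523]
force: [0.1, -0.0, -0.2]
grip_width: 0.0487
grasp_force: 26.2
```

```bash
python3 - <<'E'
from h import *
go(*sw(0,.066),.038)
E
```

```text
total shift [0.    0.023 0.705] turn [-0.006  0.001  0.007] rows>= 2.5 | pos [0.6103 0.0832 0.1438] rot [-3.139e+00  1.000e-03  1.523e+00] w 0.0487 gf 26.2 F [ 0.1 -0.  -0.2] t 14.7333
```

Call:
send_rows(rows=[[[0,0.015,0.2],[0,0,0]],[[0,0,0.2],[0,0,0]],[[0,0,0.18],[0,0,0]],[[0,0,0.08],[0,0,0]],[[0,0,0.04],[0,0,0]]])

```text
t: 15.15
position: [0.6106, 0.0797, 0.0369]
tool_rot: [-3.135, 0.001, 1.518]
force: [-0.8, -0.5, -0.5]
grip_width: 0.049
grasp_force: 26.2
```

Call:
send_rows(rows=[[[0,0,0],[0,0,0]],[[0,0,0],[0,0,0]]])

```text
t: 15.32
position: [0.6138, 0.0805, 0.0403]
tool_rot: [-3.141, 0.0, 1.519]
force: [0.8, 0.6, 0.1]
grip_width: 0.0485
grasp_force: 26.2
```

Call:
send_rows(rows=[[[0,0,0],[0,0,0]],[[0,0,0],[0,0,0]],[[0,0,0],[0,0,0]],[[0,0,0],[0,0,0]],[[0,0,0],[0,0,0]]], hand=0.6)

```text
t: 15.73
position: [0.6141, 0.0816, 0.0411]
tool_rot: [3.14, -0.0, 1.52]
force: [0.4, 0.0, 0.4]
grip_width: 0.0677
grasp_force: 0.0
```

Call:
send_rows(rows=[[[0,0,-0.15],[0,0,0]],[[0,0,-0.25],[0,0,0]],[[0,0,-0.25],[0,0,0]],[[0,0,-0.2],[0,0,0]],[[0,0,0],[0,0,0]]])

```text
t: 16.15
position: [0.6184, 0.082, 0.1756]
tool_rot: [3.128, -0.002, 1.52]
force: [0.8, 0.6, -0.0]
grip_width: 0.0683
grasp_force: 0.0
```

```bash
python3 - <<'E'
from h import *
go(.4358,.3908,.16,.063+np.pi/2)
E
```

```text
total shift [ 1.994 -1.322  0.089] turn [ 0.028 -0.002 -0.227] rows>= 8.6 | pos [0.6184 0.082  0.1756] rot [ 3.128e+00 -2.000e-03  1.520e+00] w 0.0683 gf 0.0 F [ 0.8  0.6 -0. ] t 16.15
```

Call:
send_rows(rows=[[[0.2,-0.132,0],[0,0,0]],[[0.2,-0.132,0],[0,0,0]],[[0.2,-0.132,0],[0,0,0]],[[0.2,-0.132,0],[0,0,0]],[[0.2,-0.132,0],[0,0,0]]])

```text
t: 16.57
position: [0.5213, 0.2375, 0.1677]
tool_rot: [-3.142, -0.0, 1.519]
force: [0.2, 0.6, 0.2]
grip_width: 0.0685
grasp_force: 0.0
```

Call:
send_rows(rows=[[[0.2,-0.132,0],[0,0,0]],[[0.2,-0.132,0],[0,0,0]],[[0.2,-0.132,0],[0,0,0]],[[0.2,-0.132,0],[0,0,0]],[[0.2,-0.132,0],[0,0,0]]])

```text
t: 16.98
position: [0.4299, 0.3925, 0.1677]
tool_rot: [-3.142, 0.0, 1.52]
force: [0.7, 0.3, -1.3]
grip_width: 0.0682
grasp_force: 0.0
```

Call:
send_rows(rows=[[[0,0,0],[0,0,-0.227]],[[0,0,0],[0,0,0]],[[0,0,0],[0,0,0]],[[0,0,0],[0,0,0]]])

```text
t: 17.32
position: [0.4315, 0.3905, 0.1677]
tool_rot: [-3.141, 0.001, 1.631]
force: [0.4, 0.3, -0.1]
grip_width: 0.0682
grasp_force: 0.0
```

```bash
python3 - <<'E'
from h import *
go(.4360,.3906,.017,.063+np.pi/2)
cups()
i,d=r.read_camera('scene'); cv2.imwrite('pics/a2.png',cv2.resize(i[120:300,180:480],None,fx=2.6,fy=2.6))
E
```

```text
total shift [-0.     0.03   1.004] turn [-0.     0.001 -0.007] rows>= 3.6 | pos [0.4315 0.3905 0.1677] rot [-3.141e+00  1.000e-03  1.631e+00] w 0.0682 gf 0.0 F [ 0.4  0.3 -0.1] t 17.3167
scene 731 [334.8 216.2] z 0.068 c 0.6181 0.0158 r 0.0903
```

View pics/a2.png

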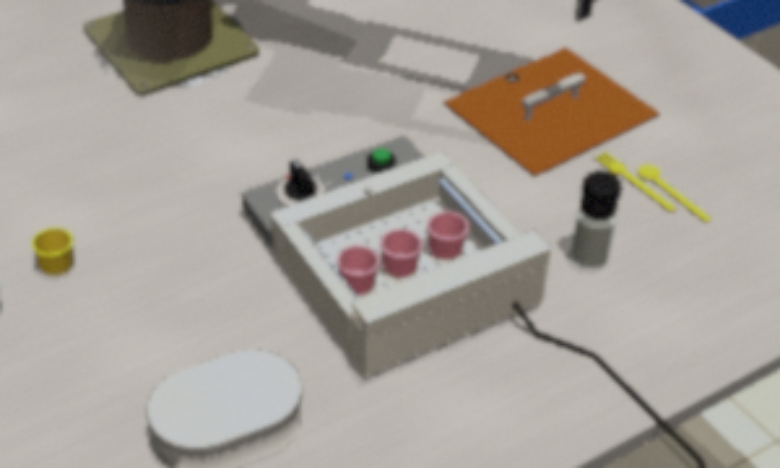

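Picture: the three cups stand upright in the tray at (358,268), (402,252) and (447,234). The spice jar, fork and spoon haven't moved. Next I'll grip the cover's bar.

Call:
send_rows(rows=[[[0,0.028,0.25],[0,0,0]],[[0,0,0.25],[0,0,0]],[[0,0,0.25],[0,0,0]],[[0,0,0.18],[0,0,0]],[[0,0,0.07],[0,0,-0.007]]], hand=0.2)

```text
t: 17.88
position: [0.4337, 0.3887, 0.0139]
tool_rot: [-3.136, 0.004, 1.635]
force: [-1.4, 0.9, -0.4]
grip_width: 0.0513
grasp_force: 0.0
```

Call:
send_rows(rows=[[[0,0,0],[0,0,0]],[[0,0,0],[0,0,0]]])

```text
t: 18.05
position: [0.4362, 0.3913, 0.0181]
tool_rot: [-3.141, 0.0, 1.636]
force: [1.6, 0.4, 0.2]
grip_width: 0.0513
grasp_force: 0.0
```

Call:
send_rows(rows=[[[0,0,0],[0,0,0]],[[0,0,0],[0,0,0]],[[0,0,0],[0,0,0]],[[0,0,0],[0,0,0]],[[0,0,0],[0,0,0]]], hand=-1, grip_force=90)

```text
t: 18.47
position: [0.4365, 0.3924, 0.02]
tool_rot: [3.139, -0.002, 1.637]
force: [-0.4, -1.4, 5.9]
grip_width: 0.0123
grasp_force: 88.4
```

Call:
send_rows(rows=[[[0,0,0],[0,0,0]],[[0,0,0],[0,0,0]],[[0,0,0],[0,0,0]]])

```text
t: 18.72
position: [0.4365, 0.3924, 0.02]
tool_rot: [3.139, -0.002, 1.637]
force: [-0.7, -0.6, 5.6]
grip_width: 0.012
grasp_force: 88.4
```

```bash
python3 - <<'E'
from h import *
go(.4360,.3906,.15,.063+np.pi/2)
E
```

```text
total shift [-0.01  -0.002 -0.866] turn [ 0.006 -0.004  0.006] rows>= 3.1 | pos [0.4365 0.3924 0.02  ] rot [ 3.139e+00 -2.000e-03  1.637e+00] w 0.012 gf 88.4 F [-0.7 -0.6  5.6] t 18.7167
```

Call:
send_rows(rows=[[[0,0,-0.1],[0,0,0]],[[0,0,-0.2],[0,0,0]],[[0,0,-0.2],[0,0,0]],[[0,0,-0.2],[0,0,0]],[[0,0,-0.15],[0,0,0]]])

```text
t: 19.13
position: [0.4358, 0.3919, 0.1484]
tool_rot: [3.139, -0.002, 1.637]
force: [1.4, 1.0, -1.9]
grip_width: 0.0119
grasp_force: 88.6
```

Call:
send_rows(rows=[[[-0.12,0,0],[0,0,0]],[[-0.2,0,0],[0,0,0]],[[-0.22,0,0],[0,0,0]],[[-0.22,0,0],[0,0,0]],[[-0.22,0,0],[0,0,0]]])

```text
t: 19.55
position: [0.4446, 0.2436, 0.146]
tool_rot: [3.141, -0.0, 1.638]
force: [-0.1, -0.0, -2.7]
grip_width: 0.012
grasp_force: 88.5
```

Call:
send_rows(rows=[[[-0.22,0,0],[0,0,0]],[[-0.22,0,0],[0,0,0]],[[-0.22,0,0],[0,0,0]],[[-0.22,0,0],[0,0,0]],[[-0.22,0,0],[0,0,0]]])

```text
t: 19.97
position: [0.4556, 0.0787, 0.146]
tool_rot: [3.141, 0.0, 1.637]
force: [1.6, -0.5, -3.8]
grip_width: 0.012
grasp_force: 88.5
```

Call:
send_rows(rows=[[[-0.2,0,0],[0,0,0]],[[-0.1,0,0],[0,0,0]],[[0,0,0],[0,0,0.12]],[[0,0,0],[0,0,0.11]],[[0,0,0],[0,0,0]]])

```text
t: 20.38
position: [0.4588, 0.0347, 0.1459]
tool_rot: [3.141, -0.0, 1.519]
force: [0.1, -0.4, -3.0]
grip_width: 0.012
grasp_force: 88.5
```

```bash
python3 - <<'E'
from h import *
go(*sw(-.04,0),.145)
E
```

```text
total shift [-0.065  0.746  0.007] turn [ 0.001 -0.    -0.001] rows>= 2.7 | pos [0.4588 0.0347 0.1459] rot [ 3.141 -0.     1.519] w 0.012 gf 88.5 F [ 0.1 -0.4 -3. ] t 20.3833
```

Call:
send_rows(rows=[[[-0.015,0.15,0],[0,0,0]],[[-0.015,0.2,0],[0,0,0]],[[-0.015,0.2,0],[0,0,0]],[[-0.01,0.15,0],[0,0,0]],[[0,0.046,0],[0,0,0]]])

```text
t: 20.8
position: [0.5753, 0.0213, 0.1461]
tool_rot: [3.136, 0.0, 1.524]
force: [0.6, 0.1, -2.4]
grip_width: 0.0121
grasp_force: 88.6
```

Call:
send_rows(rows=[[[0,0,0],[0,0,0]],[[0,0,0],[0,0,0]],[[0,0,0],[0,0,0]]])

```text
t: 21.05
position: [0.5681, 0.022, 0.145]
tool_rot: [-3.139, -0.0, 1.523]
force: [-1.3, 0.4, -3.2]
grip_width: 0.0119
grasp_force: 88.6
```

```bash
cat >> h.py <<'E'
def cover():
    for n in("top","scene"):
        i,d=r.read_camera(n); h=cv2.cvtColor(i,cv2.COLOR_BGR2HSV); P=pts(n,d)
        m=(h[...,0]>4)&(h[...,0]<22)&(h[...,1]>110)&(np.hypot(P[...,0]-.58,P[...,1]-.02)<.2)&(P[...,2]>.06)&(P[...,2]<.17)
        b=max(blobs(m,50),key=lambda b:b[1][4],default=None)
        if b is None: print(n,'none'); continue
        q=P[b[0]]; A=np.c_[q[:,:2],np.ones(len(q))]; k=np.linalg.lstsq(A,q[:,2],rcond=None)[0]
        rc=cv2.minAreaRect(q[:,:2].astype(np.float32)); c=np.cos(SY);s=np.sin(SY)
        e=np.array(rc[0])-S0; print(n,'cover n',len(q),rc,'san xy',(c*e[0]+s*e[1]).round(4),(-s*e[0]+c*e[1]).round(4),'slopes',k[:2].round(3),'z',np.median(q[:,2]).round(4))
        cv2.imwrite(f'pics/cov_{n}_{r.observe()["t"]:.2f}.png',cv2.resize(i[80:280,200:440],None,fx=3,fy=3,interpolation=cv2.INTER_CUBIC))
E
python3 - <<'E'
from h import *
cover(); go(*sw(-.04,.0015),.104)
E
ls pics
```

```text
top cover n 1448 ((0.5325422286987305, 0.06989888846874237), (0.12031200528144836, 0.125222846865654), 84.33155822753906) san xy -0.08 0.0487 slopes [-0.005 -0.006] z 0.131
scene cover n 2726 ((0.5673372149467468, 0.021886348724365234), (0.24256600439548492, 0.208022341132164), 87.43000793457031) san xy -0.0428 0.0025 slopes [-0.005 -0.001] z 0.1301
total shift [-0.007  0.012  0.275] turn [-0.004  0.     0.005] rows>= 1.0 | pos [0.5685 0.0219 0.1453] rot [-3.14   0.     1.523] w 0.0119 gf 88.6 F [ 0.   0.8 -3.7] t 21.15
a1.png
a2.png
cov_scene_21.15.png
cov_top_21.10.png
crop1.png
scene0.png
top0.png
```

Call:
send_rows(rows=[[[-0.007,0.01,0],[0.06,0,0]],[[0,0,0],[0.06,0,0]],[[0,0,0],[0,0,0]],[[0,0,0],[0,0,0]]])

```text
t: 21.48
position: [0.5715, 0.0205, 0.1454]
tool_rot: [-3.082, -0.0, 1.522]
force: [0.6, -0.1, -2.7]
grip_width: 0.012
grasp_force: 88.6
```

Call:
send_rows(rows=[[[0,0,0.1],[0,0,0]],[[0,0,0.1],[0,0,0]],[[0,0,0.07],[0,0,0]],[[0,0,0],[0,0,0]],[[0,0,0],[0,0,0]]])

```text
t: 21.9
position: [0.5683, 0.0207, 0.1044]
tool_rot: [-3.08, 0.0, 1.522]
force: [1.3, -0.9, -2.4]
grip_width: 0.0122
grasp_force: 88.5
```

```bash
python3 - <<'E'
from h import *
cover(); go(*sw(-.004,.0015),.104)
E
```

```text
top cover n 1437 ((0.5539693236351013, 0.06740272045135498), (0.12168718129396439, 0.14514270424842834), 86.03256225585938) san xy -0.0585 0.0473 slopes [-0.06  -0.022] z 0.0926
scene cover n 2871 ((0.5570854544639587, 0.02208012342453003), (0.24288301169872284, 0.23156841099262238), 87.1992416381836) san xy -0.0531 0.0022 slopes [-0.062  0.001] z 0.0891
total shift [ 0.001  0.242 -0.004] turn [-0.118  0.     0.004] rows>= 0.9 | pos [0.5699 0.0206 0.1056] rot [-3.083 -0.     1.522] w 0.0118 gf 88.5 F [-0.4  1.  -3.7] t 22.0
```

Call:
send_rows(rows=[[[0,0.06,-0.003],[0,0,0]],[[0,0.06,-0.003],[0,0,0]],[[0,0.06,-0.003],[0,0,0]],[[0,0.06,-0.003],[0,0,0]],[[0,0,0],[0,0,0]]])

```text
t: 22.42
position: [0.6092, 0.0185, 0.1049]
tool_rot: [-3.086, -0.0, 1.522]
force: [1.2, 0.6, -3.6]
grip_width: 0.012
grasp_force: 88.6
```

Call:
send_rows(rows=[[[0,0,0],[0,0,0]],[[0,0,0],[0,0,0]]])

```text
t: 22.58
position: [0.605, 0.0188, 0.1042]
tool_rot: [-3.08, -0.0, 1.522]
force: [-1.2, -0.1, -2.7]
grip_width: 0.0119
grasp_force: 88.6
```

```bash
python3 - <<'E'
from h import *
cover(); go(*sw(-.004,.0015),.095)
E
mv pics/cov_scene_22.[1-9]*.png pics/x1.png; ls pics
```

```text
top cover n 1456 ((0.6056606769561768, -0.0639510452747345), (0.06847980618476868, 0.1772165298461914), 86.49568939208984) san xy -0.0002 -0.0813 slopes [-0.062  0.004] z 0.09
scene cover n 2495 ((0.5741088390350342, 0.02108776569366455), (0.24169975519180298, 0.21997758746147156), 87.02735900878906) san xy -0.036 0.0021 slopes [-0.057  0.001] z 0.0889
total shift [0.001 0.013 0.061] turn [-0.123  0.     0.004] rows>= 0.5 | pos [0.6047 0.0188 0.1043] rot [-3.08   0.     1.522] w 0.0118 gf 88.6 F [ 0.5  0.8 -3.3] t 22.6833
a1.png
a2.png
cov_scene_21.15.png
cov_scene_22.00.png
cov_top_21.10.png
cov_top_21.95.png
cov_top_22.63.png
crop1.png
scene0.png
top0.png
x1.png
```

View pics/x1.png

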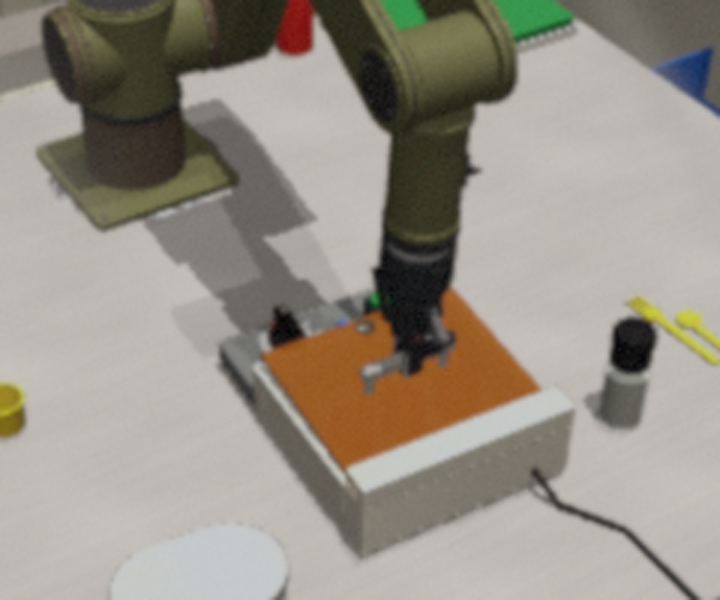

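The rear edge is under the hood and the hole ring at (364,326) is over the front ledge. I'll level the cover and lower it onto the pin.

Call:
send_rows(rows=[[[0,0.013,0],[0,0,0]],[[0,0,0.015],[-0.06,0,0]],[[0,0,0.015],[-0.06,0,0]],[[0,0,0.015],[0,0,0]],[[0,0,0.01],[0,0,0]]])

```text
t: 23.1
position: [0.6063, 0.0188, 0.0961]
tool_rot: [-3.14, -0.0, 1.522]
force: [0.3, 0.1, -3.1]
grip_width: 0.0121
grasp_force: 88.6
```

Call:
send_rows(rows=[[[0,0,0],[0,0,0]],[[0,0,0],[0,0,0]],[[0,0,0],[0,0,0]]])

```text
t: 23.35
position: [0.6077, 0.0187, 0.0963]
tool_rot: [3.141, -0.0, 1.522]
force: [0.3, 0.4, -2.7]
grip_width: 0.012
grasp_force: 88.6
```

```bash
python3 - <<'E'
from h import *
cover(); go(*sw(-.004,.0015),.095)
E
```

```text
top cover n 1294 ((0.5784632563591003, 0.06486670672893524), (0.11832506954669952, 0.1415746808052063), 83.6192626953125) san xy -0.0339 0.046 slopes [-0.006 -0.003] z 0.0821
scene cover n 2224 ((0.5947790145874023, 0.019882172346115112), (0.23944196105003357, 0.1768782138824463), 87.2451171875) san xy -0.0153 0.0019 slopes [-0.    -0.003] z 0.0813
total shift [ 0.001 -0.01   0.008] turn [0.    0.    0.004] rows>= 0.0 | pos [0.6076 0.0187 0.0963] rot [3.141 0.    1.522] w 0.0118 gf 88.6 F [-1.  -0.2 -2.5] t 23.45
```

Call:
send_rows(rows=[[[0,0,0.008],[0,0,0]],[[0,0,0],[0,0,0]],[[0,0,0],[0,0,0]]])

```text
t: 23.7
position: [0.6075, 0.0187, 0.0951]
tool_rot: [3.141, -0.0, 1.522]
force: [0.3, -0.6, -1.4]
grip_width: 0.012
grasp_force: 88.7
```

Call:
send_rows(rows=[[[0,0,0],[0,0,0]],[[0,0,0],[0,0,0]],[[0,0,0],[0,0,0]],[[0,0,0],[0,0,0]],[[0,0,0],[0,0,0]]], hand=0)

```text
t: 24.12
position: [0.6073, 0.0187, 0.0952]
tool_rot: [3.141, -0.0, 1.522]
force: [0.5, 0.0, -0.8]
grip_width: 0.0428
grasp_force: 0.0
```

Call:
send_rows(rows=[[[0,0,-0.1],[0,0,0]],[[0,0,-0.2],[0,0,0]],[[0,0,-0.2],[0,0,0]],[[0,0,-0.1],[0,0,0]],[[0,0,0],[0,0,0]]])

```text
t: 24.53
position: [0.6102, 0.0186, 0.1897]
tool_rot: [3.133, -0.0, 1.522]
force: [0.1, -0.1, 0.0]
grip_width: 0.0427
grasp_force: 0.0
```

```bash
python3 - <<'E'
from h import *
cover(); go(*sw(-.162,-.058),.2,SY+np.pi)
E
mv pics/cov_top_24*.png pics/x2.png
```

```text
top cover n 1691 ((0.5993383526802063, 0.07423785328865051), (0.12370570003986359, 0.17308172583580017), 88.17642974853516) san xy -0.0136 0.0564 slopes [ 0.    -0.001] z 0.081
scene cover n 2425 ((0.5901362895965576, 0.020457930862903595), (0.2404966503381729, 0.17993220686912537), 87.33534240722656) san xy -0.02 0.0022 slopes [ 0.004 -0.001] z 0.08
total shift [-0.394 -1.063 -0.098] turn [ 2.000e-03  2.000e-03 -3.138e+00] rows>= 12.6 | pos [0.6074 0.0187 0.1856] rot [ 3.14  -0.     1.522] w 0.0427 gf 0.0 F [ 0.5  0.1 -0.9] t 24.6333
```

Call:
send_rows(rows=[[[0,0,0],[0,0,-0.224]],[[0,0,0],[0,0,-0.224]],[[0,0,0],[0,0,-0.224]],[[0,0,0],[0,0,-0.224]],[[0,0,0],[0,0,-0.224]]], hand=0)

```text
t: 25.05
position: [0.6056, 0.0187, 0.1827]
tool_rot: [-3.138, -0.002, 2.087]
force: [0.9, -0.9, 0.6]
grip_width: 0.0425
grasp_force: 0.0
```

Call:
send_rows(rows=[[[0,0,0],[0,0,-0.224]],[[0,0,0],[0,0,-0.224]],[[0,0,0],[0,0,-0.224]],[[0,0,0],[0,0,-0.224]],[[0,0,0],[0,0,-0.224]]])

```text
t: 25.47
position: [0.6057, 0.0187, 0.1826]
tool_rot: [-3.14, -0.004, 2.647]
force: [0.2, -0.2, -0.8]
grip_width: 0.0423
grasp_force: 0.0
```

Call:
send_rows(rows=[[[0,0,0],[0,0,-0.224]],[[0,0,0],[0,0,-0.224]],[[0,0,0],[0,0,-0.224]],[[0,0,0],[0,0,-0.226]],[[0,0,0],[0,0,0]]])

```text
t: 25.88
position: [0.6057, 0.0187, 0.1828]
tool_rot: [-3.142, -0.004, 3.094]
force: [0.3, 0.4, 0.0]
grip_width: 0.0427
grasp_force: 0.0
```

Call:
send_rows(rows=[[[0.21,-0.079,0],[0,0,0]],[[0.21,-0.079,0],[0,0,0]],[[0.21,-0.079,0],[0,0,0]],[[0.21,-0.079,0],[0,0,0]],[[0.21,-0.079,0],[0,0,0]]])

```text
t: 26.3
position: [0.4443, -0.0325, 0.1836]
tool_rot: [3.141, -0.003, 3.088]
force: [-0.6, -0.4, 0.3]
grip_width: 0.0427
grasp_force: 0.0
```

```bash
python3 - <<'E'
from h import *
for k in range(3): r.read_camera("top")
i,d=r.read_camera("scene"); go(*sw(-.162,-.058),.057,SY+np.pi)
cv2.imwrite('pics/k1.png',cv2.resize(i[140:280,230:410],None,fx=4,fy=4,interpolation=cv2.INTER_CUBIC))
E
```

```text
total shift [0.001 0.    0.849] turn [ 0.001 -0.002 -0.007] rows>= 3.1 | pos [ 0.4455 -0.0325  0.1844] rot [ 3.141e+00 -1.000e-03  3.087e+00] w 0.0423 gf 0.0 F [0.6 0.3 0.8] t 26.5
```

View pics/k1.png

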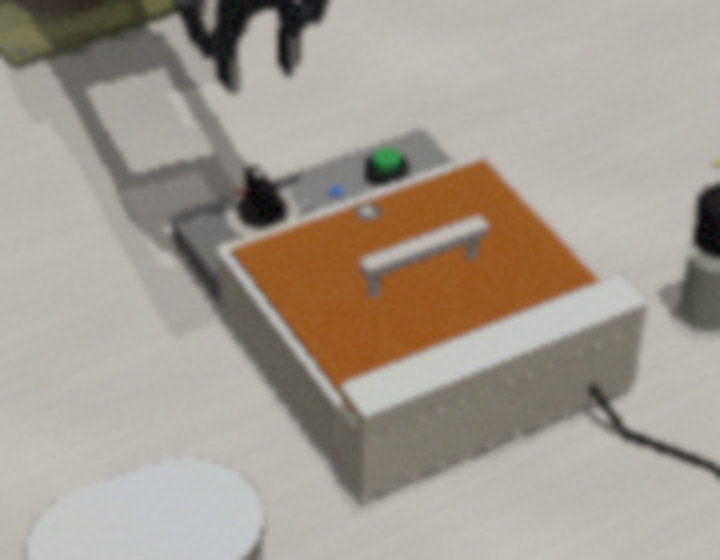

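Picture: the cover lies flat under the hood with the pin showing in the ring at (368,212). The knob is at (262,200) below the gripper.

Call:
send_rows(rows=[[[0,0,0.22],[0,0,0]],[[0,0,0.22],[0,0,0]],[[0,0,0.2],[0,0,0]],[[0,0,0.14],[0,0,0]],[[0,0,0.07],[0,0,-0.007]]])

```text
t: 26.92
position: [0.4465, -0.032, 0.0544]
tool_rot: [3.141, -0.004, 3.093]
force: [-0.2, -0.2, 0.3]
grip_width: 0.0428
grasp_force: 0.0
```

Call:
send_rows(rows=[[[0,0,0],[0,0,0]],[[0,0,0],[0,0,0]]])

```text
t: 27.08
position: [0.4476, -0.0323, 0.0566]
tool_rot: [3.141, -0.001, 3.094]
force: [0.2, 0.5, 0.0]
grip_width: 0.0427
grasp_force: 0.0
```

Call:
send_rows(rows=[[[0,0,0],[0,0,0]],[[0,0,0],[0,0,0]],[[0,0,0],[0,0,0]],[[0,0,0],[0,0,0]],[[0,0,0],[0,0,0]]], hand=-1, grip_force=60)

```text
t: 27.5
position: [0.4483, -0.032, 0.0586]
tool_rot: [3.141, 0.003, 3.093]
force: [1.8, 4.9, 6.3]
grip_width: 0.0127
grasp_force: 60.0
```

```bash
python3 - <<'E'
from h import *
go(*sw(-.162,-.058),.057,SY+np.pi)
E
```

```text
total shift [ 0.02  -0.004  0.011] turn [0.001 0.007 0.006] rows>= 0.1 | pos [ 0.4483 -0.032   0.0586] rot [3.141e+00 3.000e-03 3.093e+00] w 0.0127 gf 60.0 F [1.8 4.9 6.3] t 27.5
```

Call:
send_rows(rows=[[[0.018,0,0],[0,0,0]],[[0,0,0],[0,0,0.1]],[[0,0,0],[0,0,0.2]],[[0,0,0],[0,0,0.2]],[[0,0,0],[0,0,0.2]]])

```text
t: 27.92
position: [0.4479, -0.033, 0.0586]
tool_rot: [3.14, 0.007, 2.74]
force: [5.0, 0.2, -0.4]
grip_width: 0.0128
grasp_force: 59.4
```

Call:
send_rows(rows=[[[0,0,0],[0,0,0.2]],[[0,0,0],[0,0,0.2]],[[0,0,0],[0,0,0.2]],[[0,0,0],[0,0,0.2]],[[0,0,0],[0,0,0.2]]])

```text
t: 28.33
position: [0.447, -0.0342, 0.0586]
tool_rot: [3.139, 0.006, 2.241]
force: [3.2, -5.6, 3.2]
grip_width: 0.0129
grasp_force: 59.7
```

Call:
send_rows(rows=[[[0,0,0],[0,0,0.2]],[[0,0,0],[0,0,0.2]],[[0,0,0],[0,0,0.2]],[[0,0,0],[0,0,0.2]],[[0,0,0],[0,0,0.2]]])

```text
t: 28.75
position: [0.4455, -0.0348, 0.0586]
tool_rot: [3.139, 0.005, 1.742]
force: [-1.5, -8.3, 6.7]
grip_width: 0.0129
grasp_force: 60.3
```

Call:
send_rows(rows=[[[0,0,0],[0,0,0.2]],[[0,0,0],[0,0,0.2]],[[0,0,0],[0,0,0.04]],[[0,0,0],[0,0,0]],[[0,0,0],[0,0,0]]])

```text
t: 29.17
position: [0.4448, -0.0348, 0.0586]
tool_rot: [3.14, 0.004, 1.526]
force: [-1.3, -8.1, 7.1]
grip_width: 0.0129
grasp_force: 60.4
```

```bash
python3 - <<'E'
from h import *
go(*sw(-.162,-.058),.057,SY+np.pi/2); print(r.observe()["wrist_torque"])
E
```

```text
total shift [0.016 0.002 0.011] turn [0.004 0.008 0.013] rows>= 0.1 | pos [ 0.4448 -0.0348  0.0586] rot [3.14  0.004 1.526] w 0.0129 gf 60.4 F [-1.3 -8.1  7.1] t 29.1667
[-1.23762145  0.37898864 -0.04027835]
```

Now release, lift and measure the knob's angle.

Call:
send_rows(rows=[[[0,0,0],[0,0,0]],[[0,0,0],[0,0,0]],[[0,0,0],[0,0,0]],[[0,0,0],[0,0,0]],[[0,0,0],[0,0,0]]], hand=0)

```text
t: 29.58
position: [0.4439, -0.0322, 0.0574]
tool_rot: [-3.141, -0.0, 1.525]
force: [0.1, 0.0, 0.1]
grip_width: 0.0429
grasp_force: 0.0
```

Call:
send_rows(rows=[[[0,0,-0.1],[0,0,0]],[[0,0,-0.15],[0,0,0]],[[0,0,-0.15],[0,0,0]],[[0,0,-0.15],[0,0,0]],[[0,0,0],[0,0,0]]])

```text
t: 30.0
position: [0.447, -0.0327, 0.1435]
tool_rot: [3.134, 0.001, 1.525]
force: [0.7, -0.6, -0.7]
grip_width: 0.0428
grasp_force: 0.0
```

Call:
send_rows(rows=[[[0.2,0,-0.1],[0,0,0]],[[0.2,0,-0.1],[0,0,0]],[[0.2,0,0],[0,0,0]],[[0.2,0,0],[0,0,0]],[[0,0,0],[0,0,0]]], hand=-1)

```text
t: 30.42
position: [0.4498, 0.0918, 0.1698]
tool_rot: [3.141, -0.003, 1.528]
force: [-0.2, 0.2, -0.4]
grip_width: -0.0001
grasp_force: 0.0
```

```bash
python3 - <<'E'
from h import *
for n in("top","scene"):
    i,d=r.read_camera(n); P=pts(n,d)
    q=P[(np.hypot(P[...,0]-.4455,P[...,1]+.0327)<.03)&(P[...,2]>.07)&(P[...,2]<.095)]
    if len(q)>8: print(n,len(q),cv2.minAreaRect(q[:,:2].astype(np.float32)))
    cv2.imwrite(f'pics/kn_{n}.png',cv2.resize(i[190:265,240:370] if n=="top" else i[140:240,240:370],None,fx=5,fy=5,interpolation=cv2.INTER_CUBIC))
cover(); go(*sw(-.162,.062),.09)
E
```

```text
top 77 ((0.44498780369758606, -0.032726943492889404), (0.03844399377703667, 0.013544446788728237), 89.14302825927734)
scene 70 ((0.4482119083404541, -0.03131324425339699), (0.043434929102659225, 0.020023390650749207), 86.99351501464844)
top cover n 3549 ((0.6115619540214539, 0.019861944019794464), (0.23030216991901398, 0.17448675632476807), 86.70352935791016) san xy 0.0014 0.0027 slopes [-0.001 -0.001] z 0.081
scene cover n 2412 ((0.5919002294540405, 0.02032182365655899), (0.24306592345237732, 0.17613832652568817), 87.58547973632812) san xy -0.0182 0.0022 slopes [-0.    -0.002] z 0.08
total shift [0.003 0.016 0.529] turn [-0.003  0.002  0.01 ] rows>= 1.9 | pos [0.4491 0.0871 0.1693] rot [-3.140e+00  1.000e-03  1.525e+00] w 0.0 gf 0.0 F [-0.1  0.2  0.1] t 30.6167
```

View pics/kn_scene.png

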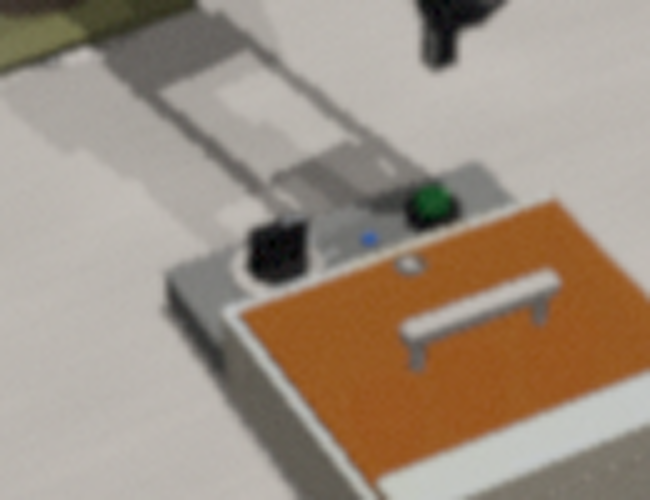

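Both views give a knob bar angle of 87–89°, which is the third click. The white mark at (292,222) points to the button side. Next I'll press the button at (433,200).

Call:
send_rows(rows=[[[0,0.012,0.2],[0,0,0]],[[0,0,0.2],[0,0,0]],[[0,0,0.18],[0,0,0]],[[0,0,0.08],[0,0,0]],[[0,0,0],[0,0,0]]])

```text
t: 31.03
position: [0.4487, 0.0858, 0.068]
tool_rot: [-3.134, 0.001, 1.522]
force: [-0.6, 0.4, 0.5]
grip_width: -0.0001
grasp_force: 0.0
```

Call:
send_rows(rows=[[[0,0,0.02],[0,0,0]],[[0,0,0.02],[0,0,0]],[[0,0,0],[0,0,0]],[[0,0,0],[0,0,0]]])

```text
t: 31.37
position: [0.4523, 0.0873, 0.0658]
tool_rot: [3.14, -0.0, 1.524]
force: [-0.7, 0.2, -0.1]
grip_width: -0.0001
grasp_force: 0.0
```

```bash
python3 - <<'E'
from h import *
go(*sw(-.162,.062),.053)
E
```

```text
total shift [ 0.    -0.006  0.085] turn [ 0.004 -0.     0.008] rows>= 0.3 | pos [0.4523 0.0873 0.0658] rot [ 3.14  -0.     1.524] w -0.0001 gf 0.0 F [-0.7  0.2 -0.1] t 31.3667
```

Call:
send_rows(rows=[[[0,-0.004,0.02],[0,0,0]],[[0,0,0.02],[0,0,0]],[[0,0,0],[0,0,0]],[[0,0,0],[0,0,0]]])

```text
t: 31.7
position: [0.4518, 0.0876, 0.0594]
tool_rot: [3.14, -0.0, 1.525]
force: [0.9, -0.2, 2.4]
grip_width: -0.0003
grasp_force: 1.4
```

Call:
send_rows(rows=[[[0,0,0.02],[0,0,0]],[[0,0,0],[0,0,0]],[[0,0,0],[0,0,0]]])

```text
t: 31.95
position: [0.4518, 0.0876, 0.0563]
tool_rot: [3.14, -0.0, 1.524]
force: [2.0, -1.2, 4.5]
grip_width: 0.0001
grasp_force: 2.3
```

Call:
send_rows(rows=[[[0,0,0.015],[0,0,0]],[[0,0,0],[0,0,0]],[[0,0,0],[0,0,0]]])

```text
t: 32.2
position: [0.4519, 0.0876, 0.0557]
tool_rot: [3.139, -0.0, 1.524]
force: [-2.8, -2.0, 22.9]
grip_width: -0.0002
grasp_force: 11.3
```

The force jumped to 23 N, so the button has bottomed out. I'll retreat and check everything.

Call:
send_rows(rows=[[[0,0,-0.05],[0,0,0]],[[0,0,-0.2],[0,0,0]],[[0,0,-0.25],[0,0,0]],[[0,0,-0.25],[0,0,0]],[[0,0,-0.2],[0,0,0]]])

```text
t: 32.62
position: [0.45, 0.0876, 0.198]
tool_rot: [-3.14, -0.0, 1.524]
force: [1.4, -0.3, -0.8]
grip_width: 0.0001
grasp_force: 0.0
```

Call:
send_rows(rows=[[[0,0,0],[0,0,0]],[[0,0,0],[0,0,0]],[[0,0,0],[0,0,0]]])

```text
t: 32.87
position: [0.4496, 0.0874, 0.1954]
tool_rot: [-3.139, 0.0, 1.524]
force: [-0.0, 0.6, -1.2]
grip_width: 0.0003
grasp_force: 0.0
```

```bash
python3 - <<'E'
from h import *
cover()
for n in("top","scene"):
    i,d=r.read_camera(n); P=pts(n,d)
    q=P[(np.hypot(P[...,0]-.4455,P[...,1]+.0327)<.03)&(P[...,2]>.07)&(P[...,2]<.095)]
    if len(q)>8: print(n,len(q),cv2.minAreaRect(q[:,:2].astype(np.float32)))
cv2.imwrite('pics/end.png',cv2.resize(i[130:290,150:470],None,fx=2.5,fy=2.5,interpolation=cv2.INTER_CUBIC)); go(.45,.09,.2)
E
```

```text
top cover n 3509 ((0.6047227382659912, 0.01995578408241272), (0.22982178628444672, 0.18768759071826935), 86.64539337158203) san xy -0.0054 0.0025 slopes [-0.002 -0.001] z 0.081
scene cover n 2423 ((0.5936412215232849, 0.020054951310157776), (0.2409355640411377, 0.17154288291931152), 87.26945495605469) san xy -0.0165 0.002 slopes [ 0.001 -0.001] z 0.08
top 78 ((0.4450336694717407, -0.03276471421122551), (0.03835618868470192, 0.013562754727900028), 89.23790740966797)
scene 75 ((0.4483315944671631, -0.03190416470170021), (0.02255145087838173, 0.04259650781750679), 2.8016512393951416)
total shift [ 0.018  0.002 -0.036] turn [-0.008  0.001  0.009] rows>= 0.1 | pos [0.4496 0.0874 0.1946] rot [-3.138e+00  1.000e-03  1.524e+00] w 0.0002 gf 0.0 F [-0.5  1.  -1.1] t 33.0667
```

View pics/end.png

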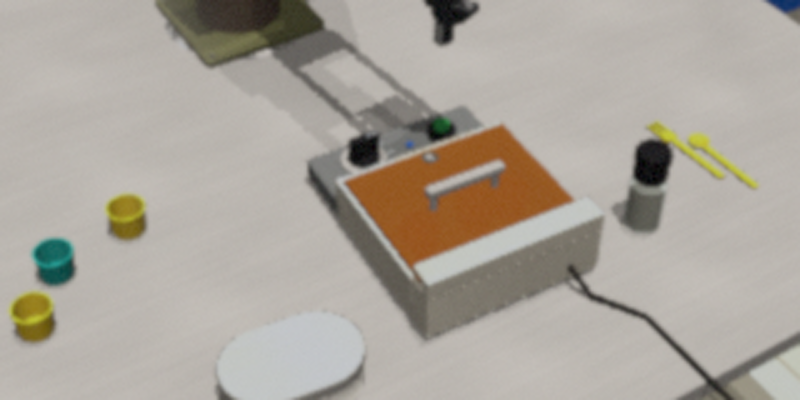

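The cover is flat at (470,195), the knob at (364,150) is in its third click, no pink cups are left on the bench and the gripper is clear.

```bash
python3 -c "
from plant import r
print(r.finish_job())"
```

```text
the job is handed in; nothing more can be done
None
```

I handed the job in at about 33 s: the three pink cups are upright in the tray, the cover lies flat on its pin, the timer is at three clicks, and the start button was pressed to its stop; `finish_job` gave no verdict.

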